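# Hold the lint bin open with its pedal and ease it shut

## Task

I want to drop the dryer lint in: press the pedal of the round bin all the way down so that its lid swings wide open, and keep it open for at least two seconds. Then let the pedal up slowly so that the lid settles fully shut without slamming. Use only the pedal, keep your hand off the lid, and leave the square bin next to it alone.

Things in the scene. Friction and masses are not known exactly. Their poses are not given: they have to be found in the camera images.
- round_pedal_pad (a point): centre of the top of the round bin's pedal pad: ribbed steel plate, 55 (x) by 65 (y) by 10 mm, on a lever out of the bin's foot. Top is level, 55 mm above the worktop at rest; 21 mm and tilted 0.2 rad when fully down. x points at the bin, z up (turns with the pedal). Bin wall 110 mm, bin centre 200 mm along +x. Takes 5 to 9 N; a spring pushes it back and slams the lid if let go.
- round_pedal (a joint): angle of the round bin's pedal about a level hinge inside the bin, 170 mm behind the pad's centre: 0 = up, lid shut; 0.2 rad = fully down (pad 34 mm lower), a hard stop. The linked lid turns 6 times as far; letting the pad up at a few centimetres a second shuts it softly.
- round_lid: round steel lid, 188 mm across, 19 mm high, of the fixed round white plastic bin (180 mm across, 160 mm high; lid top 179 mm up). Origin at the centre of its underside. Shut: z up, -x towards the pedal side. Hinged 90 mm along its +x, at the bin's back, about its y; opens upward to 1.2 rad, its front edge then about 335 mm above the worktop.
- square_bin: the other pedal bin, not to be touched: fixed, square, 180 by 180 mm, 160 mm high, same white plastic, steel lid (top 174 mm up) and steel pedal. Origin under the centre of its body, z up, -x towards its pedal, whose pad's centre lies 200 mm from the origin. Either bin may be the left one.

How it is judged:
By the outcome, as a careful person would: the job done as asked, in the order asked, and still so for the second after the job is handed in, with the robot touching nothing.
It also fails if it takes over 37 s, if anything falls off the work surface, if the arm or the gripper's body presses on something with over 40 N, if the wrist force passes 120 N, or if a joint passes its speed limit or range.

## Robot

A 6-joint arm with a two-finger parallel gripper is mounted at the origin on the work surface. World frame = base frame: x ahead of the robot, y to its left, z up, the work surface at z = 0. Lengths are in mm, angles in degrees, forces in N, time in s.
With the tool pointing down it reaches from about 350 to 850 mm from the base axis. Payload 8.1 kg.
Tool frame: the origin (TCP) lies midway between the tips of the shut fingers; the grasp point (between the pads) lies 19 mm behind it; z points along the fingers, y is the line along which they close (so a half turn about z gives the same grasp; the last joint's range is limited). The gripper opens to 85 mm and grips with 20 to 120 N. Pads are 22 mm wide; open, the fingers measure 114 mm over their backs; the gripper's body (76 mm by 85 mm) begins 54 mm behind the grasp point. The pads swing forward as they close: fully open they stand 13 mm farther back than shut.
Start: joints at [67.013, 7.471, 85.268, -0, 87.261, -4.893], TCP at [186.325, 570.341, 231.292] pointing down, gripper open.
Joint ranges: [-169.43, 169.43], [-51.17, 129.36], [1.28, 143.12], [-76.62, 256.62], [0, 156.53], [-152.29, 152.29]. Speed limits (degrees/s): [136.94, 136.94, 159.86, 180, 180, 180].

## Interface

Orientations are given as [roll, pitch, yaw] about the fixed x, y, z axes, in that order (R = Rz(yaw) Ry(pitch) Rx(roll)).
In Python, from bench import r, vision, job, readout gives the robot as it stands (r), with the cameras (vision), the job (job) and the readings (readout).
- The arm moves only by the shell command python3 steer.py 'ROWS' [FORCE]. ROWS is a JSON list of rows, 1 to 8 of them, each an object with the fields drx, dry, drz (a rotation vector in fractions of the full range, 1 being 180 degrees), sx, sy, sz (the shift in shares of 800 mm (1.0 is 800 mm)), finger_gap (the finger opening in mm); a field left out counts as zero (the opening has to be given); each row is the pose to reach, as a shift and turn from the pose commanded when the command began, along the tool's axes at that moment; what a row does not reach only later rows make up. A row lasts 1/8 s, in which the tool goes at most 62.5 mm and 10.7 degrees, less where a joint would pass 70% of its speed; a pose out of reach is approached as far as the arm can. The fingers move at their own pace and stop on an object; FORCE is the grip in N (left out, the last holds). Time passes only in rows, so rows that do not move let the fingers close. It prints the time, the measured TCP pose, the force, the opening and the grip force at its end. Input that does not fit is refused with a message, and nothing moves.
- readout.sense(): the state, without advancing time (a new reading comes with each control period).
- vision.snapshot(name): name is "scene" or "top" or "wrist"; returns a dict with "pixels" (384x512x3 uint8, blue, green, red), "fx", "fy", "cx", "cy" (pixels), "pose" (4x4, takes a point from camera to world coordinates). Camera axes: x right, y up, looking along -z (the intrinsics and any distortion apply to the point x, -y, -z); pixel columns grow to the right and rows downward; lengths in mm; the calibration is good to about 2 mm. The wrist camera is an equidistant fisheye: a pixel r from the principal point sees the ray r / f radians off the axis. A picture is of the moment at which its call begins. There is no depth.
- job.hand_in(): hands the job in; it is judged then, once.
The state is a dict: "time": time; "joint_pos": joint angles; "qd": joint speeds; "joint_efforts": joint torques, N m; "tool_pos": TCP position; "tcp_rot": TCP orientation; "ft_force": force on the tool from outside, world axes, zero at the start; "wrist_torque": the same for the moment, N m; "finger_gap": finger opening in mm; "grip_force": force on a finger pad.
Only numpy, scipy, OpenCV 4.12 (cv2) and the standard library are available. Lean on these libraries where they do the work, as an engineer would, in place of code of your own. Each camera call takes 0.05 s, during which the arm holds its last target. There are 200 camera calls.

## Working session

There is one attempt and no reset: what is moved stays moved. The work goes in short steps, Python scripts to look and compute and a shell command to move; the robot and the scene stay as the last step left them, time stands still between calls to the robot, and variables do not carry over. Pictures are saved under pics/ and viewed, at most 10 in all, crops included, and the job is handed in when it is done.

```bash
mkdir -p pics; ls
python3 - <<'E'
from bench import r, vision, job, readout
import cv2,numpy as np
ims=[]
for n in("scene","top"):
    s=vision.snapshot(n); cv2.imwrite(f"pics/{n}0.png",s["pixels"]); print(n,s["fx"],s["fy"],s["cx"],s["cy"],np.round(s["pose"],4).tolist(),[k for k in s])
s=readout.sense();print(s["time"],s["tool_pos"],s["tcp_rot"])
E
```

```text
bench.py
pics
steer.py
scene 463.4434996116967 463.4434996116967 257.33714696453785 196.637511509522 [[0.5933, 0.7653, -0.2497, 348.7472], [-0.805, 0.5621, -0.19, -238.6646], [-0.005, 0.3137, 0.9495, 1162.3475], [0.0, 0.0, 0.0, 1.0]] ['pixels', 'fx', 'fy', 'cx', 'cy', 'pose']
top 397.3341025642134 397.3341025642134 253.32917632936906 193.95593225297355 [[-0.026, 0.9916, -0.1263, 492.7155], [-0.9996, -0.0275, -0.0096, -39.0605], [-0.013, 0.126, 0.9919, 988.0765], [0.0, 0.0, 0.0, 1.0]] ['pixels', 'fx', 'fy', 'cx', 'cy', 'pose']
0.1 [186.10270968 569.86475975 230.33825436] [-1.79902384e+02 -8.49633826e-03  1.61907604e+02]
```

View pics/top0.png

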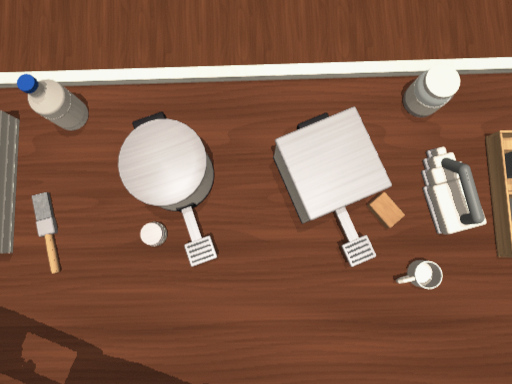

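View pics/scene0.png

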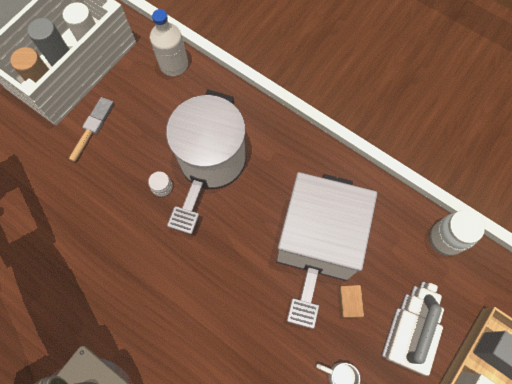

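Top view: the round bin is on the left, lid centre ~(164,163), pad ~(201,251). Scene view: pad ~(184,220), lid ~(206,131). The square bin stands to the right, and a small white jar is near the round pedal at ~(153,234) in the top view.

```bash
cat > h.py <<'E'
import cv2,numpy as np
def ray(s,u,v,z):
    P=np.array(s["pose"]);d=P[:3,:3]@[(u-s["cx"])/s["fx"],-(v-s["cy"])/s["fy"],-1]
    return P[:3,3]+d*(z-P[2,3])/d[2]
def blob(im,x0,y0,x1,y1):
    h=cv2.cvtColor(im,cv2.COLOR_BGR2HSV); m=((h[...,1]<60)&(h[...,2]>90)).astype(np.uint8)
    w=np.zeros_like(m); w[y0:y1,x0:x1]=m[y0:y1,x0:x1]
    w=cv2.morphologyEx(w,cv2.MORPH_CLOSE,np.ones((5,5)))
    c=max(cv2.findContours(w,0,2)[0],key=cv2.contourArea); return c
E
python3 - <<'E'
from h import *; from bench import r, vision, job, readout
for n,b in(("top",(180,236,222,272)),("scene",(160,204,205,240))):
    s=vision.snapshot(n); c=blob(s["pixels"],*b); q=cv2.minAreaRect(c); print(n,q)
    bp=cv2.boxPoints(q); print(np.round(ray(s,*q[0],55)), np.round([ray(s,*p,55)[:2] for p in bp]).tolist())
    if n=="top": L=(164,163)
    else: L=(206.5,131)
    print("lid",np.round(ray(s,*L,179)), "jar",np.round(ray(s,*((153,232) if n=="top" else (160,182)),40)))
    im=s["pixels"].copy(); cv2.drawContours(im,[c],-1,(0,0,255),1)
    print("sq pad",np.round(ray(s,*((359,250) if n=="top" else (304,313)),55)))
    cv2.imwrite(f"pics/{n}1.png",cv2.resize(im[b[1]-40:b[3]+20,b[0]-40:b[2]+40],None,fx=4,fy=4))
w=vision.snapshot("wrist");cv2.imwrite("pics/w.png",w["pixels"])
E
```

```text
top ((199.38156127929688, 248.2476806640625), (29.343637466430664, 28.178768157958984), 70.55996704101562)
[488.  99.  55.] [[510.0, 141.0], [530.0, 79.0], [465.0, 57.0], [445.0, 119.0]]
lid [666. 153. 179.] jar [529. 212.  40.]
sq pad [ 474. -271.   55.]
scene ((183.80137634277344, 216.36300659179688), (26.334259033203125, 30.31365966796875), 20.556047439575195)
[490.  99.  55.] [[445.0, 119.0], [518.0, 145.0], [536.0, 80.0], [463.0, 55.0]]
lid [667. 150. 179.] jar [527. 212.  40.]
sq pad [ 475. -273.   55.]
```

View pics/top1.png

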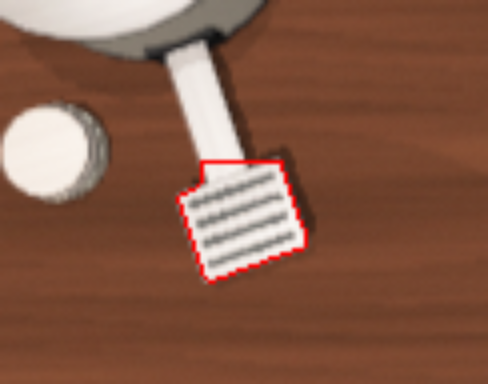

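```bash
cat >> h.py <<'E'
from scipy.spatial.transform import Rotation as Ro
def todo(s,t):
    R=Ro.from_euler("xyz",s["tcp_rot"],degrees=True); return np.round(R.inv().apply(np.array(t)-s["tool_pos"]),1), np.round(R.as_matrix(),3).tolist()
E
python3 - <<'E'
from h import *; from bench import r, vision, job, readout
s=readout.sense(); print(todo(s,(480,95,120)),s["finger_gap"],s["joint_pos"])
w=vision.snapshot("wrist"); print(np.round(w["pose"],2).tolist())
E
```

```text
(array([-426.8, -360.3,  111.1]), [[-0.951, 0.311, -0.0], [0.311, 0.951, -0.001], [0.0, -0.001, -1.0]]) 85.41126914956607 [ 6.70122375e+01  7.49406792e+00  8.52972288e+01 -3.32330850e-04
  8.72610390e+01 -4.89287991e+00]
[[0.31, -0.9, -0.31, 105.06], [0.95, 0.29, 0.1, 596.56], [-0.0, -0.33, 0.94, 373.69], [0.0, 0.0, 0.0, 1.0]]
```

The rows are not in the units I measure in: shifts go in shares of 800 mm and turns go in shares of 180 degrees. I convert before sending: -330 mm / 800 = -0.4125, -290 mm / 800 = -0.3625.

```bash
python3 steer.py '[{"sx":-0.0375, "sy":-0.0313, "finger_gap":0}, {"sx":-0.0875, "sy":-0.075, "finger_gap":0}, {"sx":-0.1375, "sy":-0.1188, "finger_gap":0}, {"sx":-0.1938, "sy":-0.1625, "finger_gap":0}, {"sx":-0.25, "sy":-0.2125, "finger_gap":0}, {"sx":-0.3063, "sy":-0.2563, "finger_gap":0}, {"sx":-0.3625, "sy":-0.3063, "finger_gap":0}, {"sx":-0.4125, "sy":-0.35, "finger_gap":0}]' 40; python3 steer.py '[{"sx":-0.05, "sy":-0.0425, "sz":0.025, "finger_gap":0}, {"sx":-0.1, "sy":-0.0838, "sz":0.0625, "finger_gap":0}, {"sx":-0.1213, "sy":-0.1, "sz":0.1063, "finger_gap":0}, {"sx":-0.1213, "sy":-0.1, "sz":0.1375, "finger_gap":0}, {"sx":-0.1213, "sy":-0.1, "sz":0.1375, "finger_gap":0}, {"sx":-0.1213, "sy":-0.1, "sz":0.1375, "finger_gap":0}]'
python3 - <<'E'
from h import *; from bench import r, vision, job, readout
s=readout.sense(); print(s["time"],s["tool_pos"],s["ft_force"],todo(s,(480,95,58))[0])
for n,b in(("scene",(90,130,290,280)),):
    im=vision.snapshot(n)["pixels"]; cv2.imwrite(f"pics/{n}2.png",cv2.resize(im[b[1]:b[3],b[0]:b[2]],None,fx=3,fy=3))
E
```

```text
time: 1.3
tool_pos: [413.9, 199.8, 231.5]
tcp_rot: [180.0, 0.0, 161.9]
ft_force: [0.5, 0.1, 0.1]
finger_gap: 0.0
grip_force: 0.0
time: 2.05
tool_pos: [481.0, 95.8, 122.5]
tcp_rot: [180.0, 0.1, 161.9]
ft_force: [0.2, -0.4, 0.7]
finger_gap: 0.0
grip_force: 0.0
2.05 [480.95099764  95.8072748  122.50060921] [ 0.2264229  -0.36337578  0.70408527] [ 0.7 -1.1 64.5]
```

View pics/scene2.png

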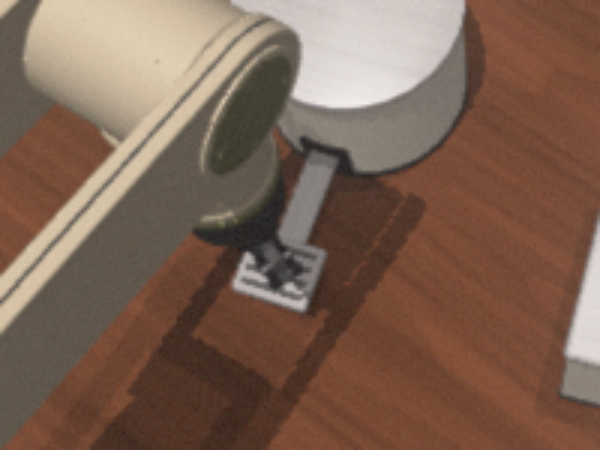

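The shut fingertips stand over the pad (crop ~(285,270), pad centre ~(280,280)). The wrist is clear of the lid. I'll lower now and then press in steps.

Scaled: 74 mm / 800 = 0.0925, 70 mm / 800 = 0.0875.

```bash
python3 steer.py '[{"sz":0.025, "finger_gap":0}, {"sz":0.05, "finger_gap":0}, {"sz":0.0688, "finger_gap":0}, {"sz":0.0775, "finger_gap":0}, {"sz":0.0825, "finger_gap":0}, {"sz":0.0875, "finger_gap":0}, {"sz":0.0925, "finger_gap":0}, {"sz":0.0925, "finger_gap":0}]'
python3 steer.py '[{"sz":0.005, "finger_gap":0}, {"sz":0.01, "finger_gap":0}, {"sz":0.015, "finger_gap":0}, {"sz":0.02, "finger_gap":0}, {"sz":0.025, "finger_gap":0}, {"sz":0.025, "finger_gap":0}]'
```

```text
time: 3.1
tool_pos: [481.0, 95.6, 47.8]
tcp_rot: [180.0, 0.1, 161.9]
ft_force: [-1.2, 1.3, 4.6]
finger_gap: 0.2
grip_force: 2.4
time: 3.85
tool_pos: [481.6, 95.7, 28.2]
tcp_rot: [179.9, 0.1, 161.9]
ft_force: [1.8, 1.2, 5.7]
finger_gap: -0.1
grip_force: 2.5
```

Scaled: 6 mm / 800 = 0.0075, 5 mm / 800 = 0.0063.

```bash
python3 steer.py '[{"sz":0.0025, "finger_gap":0}, {"sz":0.005, "finger_gap":0}, {"sz":0.0063, "finger_gap":0}, {"sz":0.0075, "finger_gap":0}, {"sz":0.0075, "finger_gap":0}]'
python3 - <<'E'
from h import *; from bench import r, vision, job, readout
s=readout.sense(); print(s["time"],s["tool_pos"],s["ft_force"])
im=vision.snapshot("scene")["pixels"]; cv2.imwrite("pics/scene3.png",im)
E
```

```text
time: 4.47
tool_pos: [481.7, 95.7, 22.3]
tcp_rot: [179.9, 0.1, 161.9]
ft_force: [2.8, 0.4, 6.0]
finger_gap: -0.2
grip_force: 2.4
4.475 [481.70657622  95.67315614  22.32939545] [2.78378851 0.40022295 5.96214466]
```

View pics/scene3.png

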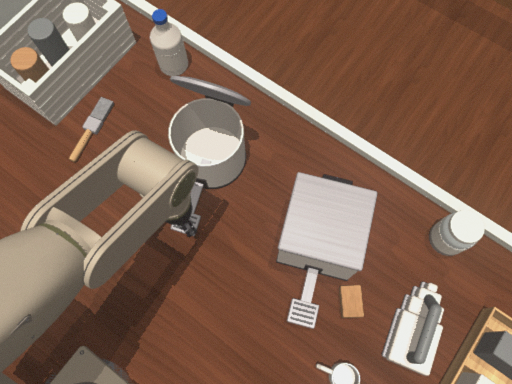

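The lid is wide open, seen nearly edge-on at ~(210,90). The force hasn't risen yet, so I'll press on until I feel the stop.

Scaled: 2 mm / 800 = 0.0025, 1 mm / 800 = 0.0013.

```bash
python3 steer.py '[{"sz":0.0013, "finger_gap":0}, {"sz":0.0025, "finger_gap":0}, {"sz":0.0025, "finger_gap":0}, {"sz":0.0025, "finger_gap":0}]'
```

```text
time: 5.03
tool_pos: [482.1, 95.8, 21.0]
tcp_rot: [179.9, 0.2, 161.9]
ft_force: [-0.2, 1.6, 10.1]
finger_gap: 0.1
grip_force: 5.0
```

The force has jumped to 10 N, so it's at the stop. I'll add 1 mm and hold for about 3 s.

Scaled: 1 mm / 800 = 0.0013.

```bash
python3 steer.py '[{"sz":0.0013, "finger_gap":0}, {"sz":0.0013, "finger_gap":0}, {"sz":0.0013, "finger_gap":0}, {"sz":0.0013, "finger_gap":0}, {"sz":0.0013, "finger_gap":0}, {"sz":0.0013, "finger_gap":0}, {"sz":0.0013, "finger_gap":0}, {"sz":0.0013, "finger_gap":0}]'
for i in 1 2; do python3 steer.py '[{"finger_gap":0}, {"finger_gap":0}, {"finger_gap":0}, {"finger_gap":0}, {"finger_gap":0}, {"finger_gap":0}, {"finger_gap":0}, {"finger_gap":0}]'; done
```

```text
time: 6.02
tool_pos: [482.2, 95.8, 20.3]
tcp_rot: [179.9, 0.2, 161.9]
ft_force: [-1.1, 2.0, 13.2]
finger_gap: 0.3
grip_force: 7.0
time: 7.02
tool_pos: [482.2, 95.8, 20.4]
tcp_rot: [179.9, 0.2, 161.9]
ft_force: [-1.2, 1.4, 14.3]
finger_gap: -0.1
grip_force: 7.0
time: 8.02
tool_pos: [482.2, 95.8, 20.4]
tcp_rot: [179.9, 0.2, 161.9]
ft_force: [-1.2, 1.5, 14.0]
finger_gap: 0.1
grip_force: 7.0
```

Now a slow release, at about 16 mm/s and slower near the end.

Scaled: -16 mm / 800 = -0.02, -14 mm / 800 = -0.0175.

```bash
python3 steer.py '[{"sz":-0.0025, "finger_gap":0}, {"sz":-0.005, "finger_gap":0}, {"sz":-0.0075, "finger_gap":0}, {"sz":-0.01, "finger_gap":0}, {"sz":-0.0125, "finger_gap":0}, {"sz":-0.015, "finger_gap":0}, {"sz":-0.0175, "finger_gap":0}, {"sz":-0.02, "finger_gap":0}]'
python3 steer.py '[{"sz":-0.0025, "finger_gap":0}, {"sz":-0.005, "finger_gap":0}, {"sz":-0.0075, "finger_gap":0}, {"sz":-0.01, "finger_gap":0}, {"sz":-0.0125, "finger_gap":0}, {"sz":-0.0138, "finger_gap":0}, {"sz":-0.015, "finger_gap":0}, {"sz":-0.0163, "finger_gap":0}]'
python3 steer.py '[{"sz":-0.0013, "finger_gap":0}, {"sz":-0.0025, "finger_gap":0}, {"sz":-0.0038, "finger_gap":0}, {"sz":-0.005, "finger_gap":0}, {"sz":-0.0063, "finger_gap":0}, {"sz":-0.0075, "finger_gap":0}, {"sz":-0.0088, "finger_gap":0}, {"sz":-0.01, "finger_gap":0}]'
```

```text
time: 9.02
tool_pos: [480.4, 95.4, 34.4]
tcp_rot: [-180.0, -0.0, 161.9]
ft_force: [-0.0, -0.6, 4.1]
finger_gap: -0.1
grip_force: 2.5
time: 10.02
tool_pos: [480.2, 95.6, 47.2]
tcp_rot: [-180.0, -0.0, 161.9]
ft_force: [-3.2, -2.0, 4.8]
finger_gap: -0.2
grip_force: 2.3
time: 11.02
tool_pos: [480.5, 95.6, 55.3]
tcp_rot: [180.0, 0.0, 161.9]
ft_force: [-0.1, -0.1, 0.1]
finger_gap: 0.2
grip_force: 0.0
```

Contact ended gently at about 55 mm. I'll lift clear and check.

Scaled: -120 mm / 800 = -0.15, -110 mm / 800 = -0.1375.

```bash
python3 steer.py '[{"sz":-0.005, "finger_gap":0}, {"sz":-0.0125, "finger_gap":0}, {"sz":-0.0375, "finger_gap":0}, {"sz":-0.075, "finger_gap":0}, {"sx":0.025, "sz":-0.1125, "finger_gap":0}, {"sx":0.0625, "sz":-0.1375, "finger_gap":0}, {"sx":0.1, "sz":-0.15, "finger_gap":0}, {"sx":0.1, "sz":-0.15, "finger_gap":0}]'
python3 - <<'E'
from h import *; from bench import r, vision, job, readout
im=vision.snapshot("scene")["pixels"]; cv2.imwrite("pics/scene4.png",im)
E
```

```text
time: 12.02
tool_pos: [404.1, 121.1, 176.7]
tcp_rot: [179.9, 0.1, 162.0]
ft_force: [0.8, 0.4, 0.4]
finger_gap: 0.1
grip_force: 0.0
```

View pics/scene4.png

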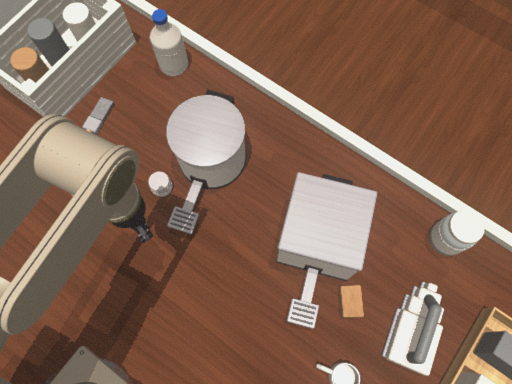

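The lid is shut at ~(206,131), the pedal is up at ~(184,220) as at the start, and the arm is clear.

```bash
python3 -c "
from bench import r, vision, job, readout
print(job.hand_in())"
```

```text
the job is handed in; nothing more can be done
None
```

I pressed the round bin's pedal down to its stop and held the lid wide open for about 3 s. I then let the pedal up slowly until the lid was fully shut, never touching the lid or the square bin, and handed the job in at about 12 s.

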